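# Let two tins of red ink out of a rocker-gated tin feeder

## Task

The next print needs two tins of red ink. On the feeder that holds the red tins, push the black peg at the back of the yellow rocker all the way down, so that its gate lifts and one tin rolls into the outlet tray, let the rocker come right back up, then press once more for the second tin. Touch no tin and no gate; the third red tin stays behind the shut gate, and the blue tins and the loose things around stay where they are.

Things in the scene. Friction and masses are not known exactly. Their poses are not given: they have to be found in the camera images.
- feeder_a: Fixed gravity feeder with three red tins: aluminium lane 48 mm wide inside, walls 24 mm high, on a plywood base 384 x 84 mm. Origin: table top under the lane's middle at the gate; +x level uphill along the lane (slope 8.6 degrees), y across, z up. Lane floor 42 mm high at the gate. Lane from x = -0.16 to 0.22; x below -0.02 is the outlet tray, closed at its end, room for two tins.
- rocker_a (a joint): Rocker of the red tins' feeder, rad: 0 at rest, gate shut; 0.75 at its stop, gate up. Yellow yoke round the lane, sprung, returns to 0 when let go. Pressing the peg at its rear lifts the gate and drops a white roller that holds back the second tin. The first tin is freed only above about 0.65 and rolls out in 1 s; after the return the next needs 1 s to reach the gate. Takes up to 6 N.
- peg_a (a point): Middle of the press peg of the red tins' rocker: level black rubber peg, 20 mm thick, 44 mm long along the feeder's y, outside the lane's wall on its +y side, 56 mm from the lane's middle, at the yellow arm's rear end. Swings at 70 mm radius round the pivot axis; 138 mm above the table at rest, 51 mm lower at the stop, nearly straight below. Tops of the tins beside it: up to 138 mm.
- pivot_a (a point): Feeder with the red tins: point on the rocker's turning axis in the middle of the lane; the axis runs along the feeder's y. Turning by a positive value carries the press peg down and the gate up.
- gate_a (a point): Feeder with the red tins: yellow gate plate, 62 mm wide, 36 mm high, 3 mm thick, across the front end of the rocker, 56 mm downhill of the pivot; it stops the first tin. Point in the middle of its lower edge. Not to be touched.
- red_1: A closed red ink tin, 69 mm in diameter, 43 mm long, 160 g, lying on its side in the feeder, the first, against the gate. Origin in the middle of its bottom face (21 mm to the feeder's -y side of the lane's middle), own z along its axis towards the lid.
- red_2: A closed red ink tin, 69 mm in diameter, 43 mm long, 160 g, lying on its side in the feeder, the second, behind the first. Origin in the middle of its bottom face (21 mm to the feeder's -y side of the lane's middle), own z along its axis towards the lid.
- red_3: A closed red ink tin, 69 mm in diameter, 43 mm long, 160 g, lying on its side in the feeder, the third and last. Origin in the middle of its bottom face (21 mm to the feeder's -y side of the lane's middle), own z along its axis towards the lid.
- feeder_b: Fixed gravity feeder with three blue tins: aluminium lane 48 mm wide inside, walls 24 mm high, on a plywood base 384 x 84 mm. Origin: table top under the lane's middle at the gate; +x level uphill along the lane (slope 8.6 degrees), y across, z up. Lane floor 42 mm high at the gate. Lane from x = -0.16 to 0.22; x below -0.02 is the outlet tray, closed at its end, room for two tins.
- rocker_b (a joint): Rocker of the blue tins' feeder, rad: 0 at rest, gate shut; 0.75 at its stop, gate up. Yellow yoke round the lane, sprung, returns to 0 when let go. Pressing the peg at its rear lifts the gate and drops a white roller that holds back the second tin. The first tin is freed only above about 0.65 and rolls out in 1 s; after the return the next needs 1 s to reach the gate. Takes up to 6 N.
- peg_b (a point): Middle of the press peg of the blue tins' rocker: level black rubber peg, 20 mm thick, 44 mm long along the feeder's y, outside the lane's wall on its +y side, 56 mm from the lane's middle, at the yellow arm's rear end. Swings at 70 mm radius round the pivot axis; 138 mm above the table at rest, 51 mm lower at the stop, nearly straight below. Tops of the tins beside it: up to 138 mm.
- pivot_b (a point): Feeder with the blue tins: point on the rocker's turning axis in the middle of the lane; the axis runs along the feeder's y. Turning by a positive value carries the press peg down and the gate up.
- gate_b (a point): Feeder with the blue tins: yellow gate plate, 62 mm wide, 36 mm high, 3 mm thick, across the front end of the rocker, 56 mm downhill of the pivot; it stops the first tin. Point in the middle of its lower edge. Not to be touched.
- blue_1: A closed blue ink tin, 69 mm in diameter, 43 mm long, 160 g, lying on its side in the feeder, the first, against the gate. Origin in the middle of its bottom face (21 mm to the feeder's -y side of the lane's middle), own z along its axis towards the lid.
- blue_2: A closed blue ink tin, 69 mm in diameter, 43 mm long, 160 g, lying on its side in the feeder, the second, behind the first. Origin in the middle of its bottom face (21 mm to the feeder's -y side of the lane's middle), own z along its axis towards the lid.
- blue_3: A closed blue ink tin, 69 mm in diameter, 43 mm long, 160 g, lying on its side in the feeder, the third and last. Origin in the middle of its bottom face (21 mm to the feeder's -y side of the lane's middle), own z along its axis towards the lid.
- jar_grey: Bystander: loose dark grey ink jar with cream lid, 73 mm across, 85 mm high; origin in the middle of its underside.
- purple: Bystander: loose purple squeeze bottle, 38 mm across, 100 mm high; origin in the middle of its underside.
- glue: Bystander: loose white glue bottle with a long nozzle, 38 mm across, 151 mm high; origin in the middle of its underside.
- masking: Bystander: loose roll of beige masking tape lying flat, 90 mm across, 18 mm high; origin in the middle of its underside.
- marker: Bystander: loose white marker with black cap, 17 x 135 x 16 mm, lying; origin in the middle of its underside.
There are look-alikes about, which are no part of the job. Leave any orange or turquoise look-alike of the red_3 alone.

How it is judged:
By the outcome, as a careful person would: the job done as asked, in the order asked, and still so for the second after the job is handed in, with the robot touching nothing.
It also fails if it takes over 54 s, if anything falls off the work surface, if the arm or the gripper's body presses on something with over 40 N, if the wrist force passes 120 N, or if a joint passes its speed limit or range.

## Robot

A 6-joint arm with a two-finger parallel gripper is mounted at the origin on a cart in front of the work surface, level with it; the furniture and walls round the work are solid. World frame = base frame: x ahead of the robot, y to its left, z up, the work surface at z = 0. Lengths are in m, angles in degrees, forces in N, time in s.
With the tool pointing down it reaches from about 0.3 to 0.75 m from the base axis. Payload 8.5 kg.
Tool frame: the origin (TCP) lies at the very end of the fingers, on their centre line; the grasp point (between the pads) lies 19 mm behind it (env.hold_point_z is the distance from the TCP to the grasp point, in m); z points along the fingers, y is the line along which they close (so a half turn about z gives the same grasp; the last joint's range is limited). The gripper opens to 85 mm and grips with 20 to 120 N. Pads are 22 mm wide; open, the fingers measure 114 mm over their backs; the gripper's body (76 mm by 85 mm) begins 54 mm behind the grasp point. The pads swing forward as they close: fully open they stand 13 mm farther back than shut.
Start: joints at [58.023, 21.807, 74.336, -0, 83.858, -12.336], TCP at [0.185, 0.518, 0.231] pointing down, gripper open.
Joint ranges: [-178.18, 178.18], [-50.72, 133.34], [12.68, 142.11], [-81.47, 261.47], [9.98, 163.14], [-165.26, 165.26]. Speed limits (degrees/s): [136.94, 136.94, 180, 180, 180, 180].

## Interface

Orientations are given as a 3x3 rotation matrix whose columns are the frame's x, y, z axes.
In Python, from rig import env, optics gives the robot as it stands.
- The arm moves only by the shell command python3 -m jog 'ROWS' [OPENING] [FORCE]. ROWS is JSON, a list of rows, each an object with "linear": the shift along the tool's x, y, z in units of 40 mm (1.0 is 40 mm), a list of three; "roll": the turn about the tool's z in units of 5 degrees (1.0 is 5 degrees). A call has 1 to 12 rows; each row shifts and turns the commanded pose from where the row before left it, along the tool's axes as they then stand; what a row does not reach is not made up. A row lasts 1/12 s, in which the tool goes at most 41.7 mm and 7.16 degrees, less where a joint would pass 70% of its speed; a pose out of reach is approached as far as the arm can. A call is refused whole if a number of a shift passes 1 or a number of a turn 1, either way. A call with a gripper value outside its range is refused whole. OPENING is the opening, from -1 (shut) to 1 (fully open), set as the call begins (- or left out, the last holds). The fingers move at their own pace and stop on an object; FORCE is the grip in N (left out, the last holds). Time passes only in rows, so rows that do not move let the fingers close. It gives the time, the measured TCP pose, the force, the opening and the grip force at its end, in the units of the state.
- env.observe(): the state, without advancing time (a new reading comes with each control period).
- optics.get_image(name): name is "scene" or "top" or "wrist"; returns the picture (420x560x3 uint8, red, green, blue); there is no depth.
- optics.calibration(name): a dict with "fov_y" (degrees; the focal length in pixels is half the picture's height over the tangent of half this angle, whatever the lens; pixels are square), "cx", "cy" (the principal point, pixels), "T" (4x4, takes a point from camera to world coordinates). Camera axes: x right, y down, z forward; pixel columns grow to the right and rows downward; lengths in m; the calibration is good to about 2 mm. A picture is of the moment at which its call begins: read the wrist's pose just before it. calibration takes no time and is no camera call; for the wrist camera it gives the pose at the moment of the call.
- env.close_job(): hands the job in; it is judged then, once.
The state is a dict: "time_s": time; "q": joint angles; "qvel": joint speeds; "joint_efforts": joint torques, N m; "position": TCP position; "tool_rot": TCP orientation; "ft_force": force on the tool from outside, world axes, zero at the start; "wrist_torque": the same for the moment, N m; "grip_width": finger opening in m; "gripper_force": force on a finger pad.
Only numpy, scipy, OpenCV 4.12 (cv2) and the standard library are available. Lean on these libraries where they do the work, as an engineer would, in place of code of your own. Each camera call takes 0.05 s, during which the arm holds its last target. There are 200 camera calls.

## Working session

There is one attempt and no reset: what is moved stays moved. The work goes in short steps, Python scripts to look and compute and a shell command to move; the robot and the scene stay as the last step left them, time stands still between calls to the robot, and variables do not carry over. Pictures are saved under pics/ and viewed, at most 10 in all, crops included, and the job is handed in when it is done.

```bash
mkdir -p pics; ls; python3 - <<'E'
from rig import env, optics
import cv2
for n in ["scene","top"]:
    im=optics.get_image(n); cv2.imwrite(f"pics/{n}0.png",cv2.cvtColor(im,cv2.COLOR_RGB2BGR))
    c=optics.calibration(n); print(n,c)
s=env.observe(); print(s["time_s"],s["position"],s["tool_rot"],s["ft_force"],s["grip_width"])
E
```

```text
pics
scene {'fov_y': 56.57151368401217, 'cx': 282.2420324200054, 'cy': 211.66706376916372, 'T': array([[ 0.57631988, -0.60991016,  0.54393473,  0.06101236],
       [-0.8169894 , -0.41404104,  0.40137057, -0.3370554 ],
       [-0.01958869, -0.67570675, -0.73691022,  0.81298115],
       [ 0.        ,  0.        ,  0.        ,  1.        ]])}
top {'fov_y': 48.668150412376235, 'cx': 276.2006600273956, 'cy': 206.92709327339622, 'T': array([[-0.0154725 , -0.99711534,  0.0743075 ,  0.49515818],
       [-0.9998164 ,  0.01458861, -0.01242313,  0.04849158],
       [ 0.01130325, -0.07448608, -0.99715799,  1.39866345],
       [ 0.        ,  0.        ,  0.        ,  1.        ]])}
0.1 [0.18472586 0.51777149 0.2307947 ] [[-9.41813275e-01  3.36135869e-01 -6.57836680e-04]
 [ 3.36136416e-01  9.41812686e-01 -1.08401928e-03]
 [ 2.55181168e-04 -1.24206661e-03 -9.99999196e-01]] [0.15133842 0.05079329 0.46660816] 0.08510018337230175
```

View pics/scene0.png

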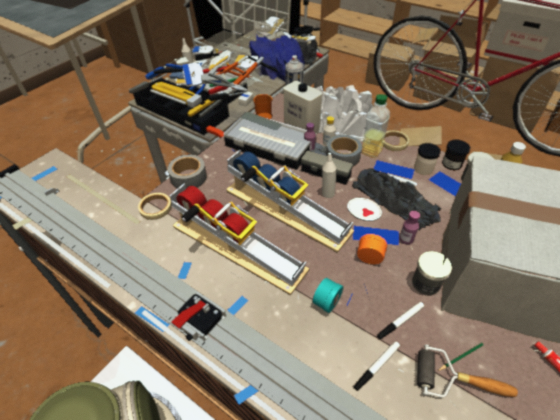

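View pics/top0.png

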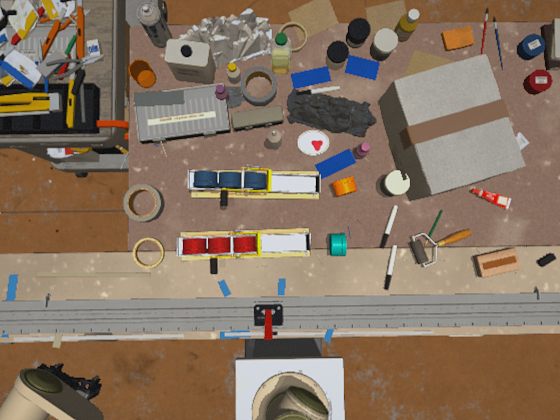

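The scene picture shows the red feeder at about (240,235), with its peg near (190,218). In the top picture the red tins are at (220,244), the gate at (260,243) and the black peg at (214,266) on the robot's side. I'll measure the peg from both views.

```bash
cat > h.py <<'E'
import numpy as np, cv2
from rig import env, optics
def ray(n,u,v):
    c=optics.calibration(n); f=210/np.tan(np.radians(c["fov_y"]/2)); T=c["T"]
    d=T[:3,:3]@np.array([(u-c["cx"])/f,(v-c["cy"])/f,1]); return T[:3,3],d/np.linalg.norm(d)
def onplane(n,u,v,z):
    o,d=ray(n,u,v); return o+d*(z-o[2])/d[2]
def tri(a,b):
    (o1,d1),(o2,d2)=ray(*a),ray(*b)
    s=np.linalg.lstsq(np.c_[d1,-d2],o2-o1,rcond=None)[0]
    p,q=o1+s[0]*d1,o2+s[1]*d2; return (p+q)/2,np.linalg.norm(p-q)
def blobs(im,lo,hi,box,amin=15):
    x0,y0,x1,y1=box; h=cv2.cvtColor(im,cv2.COLOR_RGB2HSV)[y0:y1,x0:x1]
    m=cv2.inRange(h,lo,hi); n,_,st,c=cv2.connectedComponentsWithStats(m)
    return [(c[i]+[x0,y0],st[i]+[x0,y0,0,0,0]) for i in range(1,n) if st[i,4]>=amin]
E
python3 - <<'E'
from h import *
B={"scene":(165,180,315,290),"top":(170,222,320,282)}
out=[]
for n in B:
    im=cv2.cvtColor(cv2.imread(f"pics/{n}0.png"),cv2.COLOR_BGR2RGB)
    for nm,lo,hi in [("black",(0,0,0),(180,255,45)),("yellow",(22,150,90),(34,255,255)),("red",(0,160,60),(6,255,255)),("red'",(172,160,60),(180,255,255))]:
        for c,s in blobs(im,lo,hi,B[n]): print(n,nm,c.round(1),s)
    x0,y0,x1,y1=B[n]; out.append(cv2.resize(cv2.cvtColor(im[y0:y1,x0:x1],cv2.COLOR_RGB2BGR),None,fx=5,fy=5,interpolation=cv2.INTER_CUBIC))
cv2.imwrite("pics/cs.png",out[0]);cv2.imwrite("pics/ct.png",out[1])
E
```

```text
scene black [190.9 213. ] [183 206  16  16 118]
scene yellow [293.6 190.1] [273 180  35  19 149]
scene yellow [205.5 213.1] [199 208  13  11  43]
scene yellow [240.9 227. ] [217 209  39  30 225]
scene red [199.4 199.8] [177 186  46  31 556]
scene red [234.  221.9] [218 212  30  22 343]
top black [307.5 242. ] [307 235   2  15  30]
top black [213.6 265.9] [211 259   6  15  80]
top yellow [246.3 246. ] [210 232  51  26 191]
top red [244.1 243.9] [234 237  22  15 288]
top red [206.  245.4] [183 238  47  16 632]
```

View pics/cs.png

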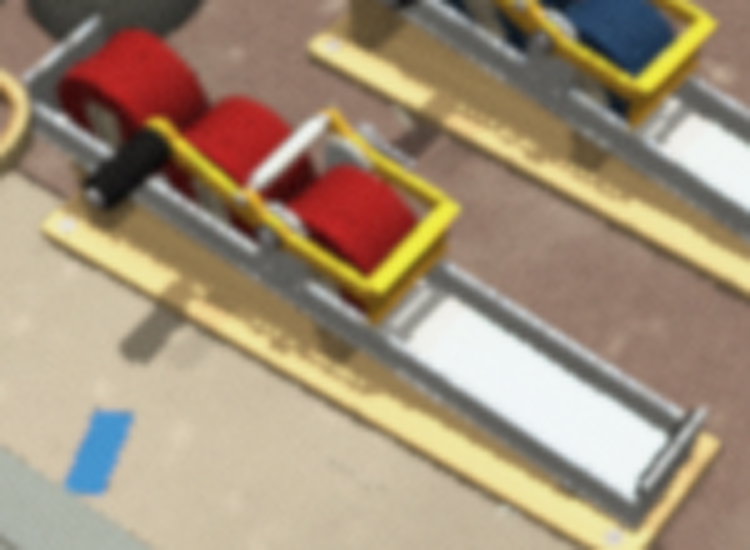

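View pics/ct.png

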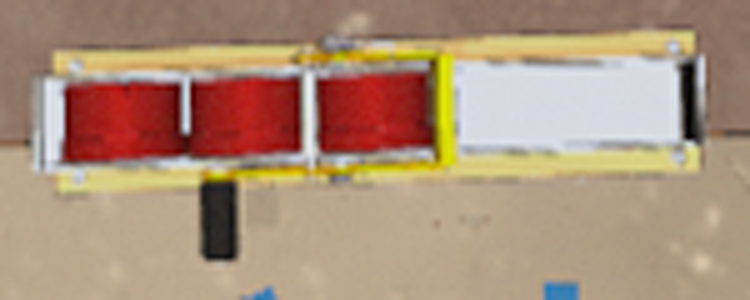

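In the crops the peg runs from (95,190) to (160,140) in the scene view, with its centre near full-frame (190.6,213). In the top view its centre is near (213.8,266). The base plate's screws give the feeder's heading.

```bash
python3 - <<'E'
from h import *
p,e=tri(("top",213.8,265.9),("scene",190.7,213.1)); print("peg",p.round(4),"gap",e.round(4))
pb,e=tri(("top",202/5+170+3.4,259/5+222),("scene",95/5+165,192/5+180)); print("outer end",pb.round(4),e.round(4))
t=lambda x,y:("top",170+x/5,222+y/5)
s=lambda x,y:("scene",165+x/5,180+y/5)
a,e1=tri(t(78,177),s(66,225)); b,e2=tri(t(679,157),s(614,538)); print("screws",a.round(4),b.round(4),e1,e2,np.linalg.norm(a-b))
d=b-a; d=-d[:2]/np.linalg.norm(d[:2]); print("feeder +x",d,"yaw",np.degrees(np.arctan2(d[1],d[0])))
q=[onplane(*t(*c),.006) for c in((76,67),(672,46),(78,177),(679,157))]
for i,j in((1,0),(3,2)):
    v=q[i]-q[j]; print(np.degrees(np.arctan2(-v[1],-v[0])),np.linalg.norm(v))
E
```

```text
peg [0.4324 0.2029 0.142 ] gap 0.0004
outer end [0.4112 0.2031 0.143 ] 0.0009
screws [0.452  0.3019 0.0152] [ 0.4585 -0.054   0.0169] 0.0013829039584217077 0.0007579704089546357 0.35602871287457727
feeder +x [-0.01825503  0.99983336] yaw 91.04599414930028
91.14174838683827 0.3566358037892865
90.99243540828047 0.3583502340963903
```

The measurement agrees with the text: peg height is about 0.14, the screw spacing is plausible, and feeder yaw is 91°. The robot-side peg points to the press spot, x≈0.424, y≈0.203. Next I shut the fingers, align the tool and travel over at z≈0.23.

```bash
python3 -m jog '[{"linear":[0,0,0],"roll":-1},{"linear":[0,0,0],"roll":-1},{"linear":[0,0,0],"roll":-1},{"linear":[0,0,0],"roll":-1},{"linear":[0,0,0],"roll":-0.14}]' -1 20
python3 -m jog '[{"linear":[-0.59,-0.8,0],"roll":0},{"linear":[-0.59,-0.8,0],"roll":0},{"linear":[-0.59,-0.8,0],"roll":0},{"linear":[-0.59,-0.8,0],"roll":0},{"linear":[-0.59,-0.8,0],"roll":0},{"linear":[-0.59,-0.8,0],"roll":0},{"linear":[-0.59,-0.8,0],"roll":0},{"linear":[-0.59,-0.8,0],"roll":0},{"linear":[-0.59,-0.8,0],"roll":0},{"linear":[-0.59,-0.8,0],"roll":0},{"linear":[0,0,0],"roll":0},{"linear":[0,0,0],"roll":0}]'
```

```text
time_s: 0.52
position: [0.1848, 0.5179, 0.231]
tool_rot: [[-1.0, -0.022, -0.0], [-0.022, 1.0, -0.001], [0.0, -0.001, -1.0]]
ft_force: [-0.1, 0.7, 0.6]
grip_width: 0.0257
gripper_force: 0.0
time_s: 1.52
position: [0.4275, 0.201, 0.231]
tool_rot: [[-1.0, -0.013, -0.001], [-0.013, 1.0, -0.0], [0.001, -0.0, -1.0]]
ft_force: [-1.4, 1.4, -0.2]
grip_width: 0.0003
gripper_force: 0.0
```

```bash
python3 -m jog '[{"linear":[0.11,0.07,0.2],"roll":0},{"linear":[0,0,0.6],"roll":0},{"linear":[0,0,0.6],"roll":0},{"linear":[0,0,0.2],"roll":0},{"linear":[0,0,0],"roll":0},{"linear":[0,0,0],"roll":0}]'
python3 - <<'E'
from h import *
o=[]
for n,(x0,y0,x1,y1) in {"scene":(150,140,290,260),"wrist":(0,0,560,420)}.items():
    im=cv2.cvtColor(optics.get_image(n),cv2.COLOR_RGB2BGR)[y0:y1,x0:x1]
    o.append(cv2.resize(im,(400,343 if n=="scene" else 300)))
o[1]=cv2.copyMakeBorder(o[1],0,43,0,0,cv2.BORDER_CONSTANT)
cv2.imwrite("pics/chk.png",np.hstack(o))
E
```

```text
time_s: 2.02
position: [0.4219, 0.2059, 0.1677]
tool_rot: [[-1.0, -0.02, -0.0], [-0.02, 1.0, 0.0], [0.0, 0.0, -1.0]]
ft_force: [-0.4, -0.4, 0.6]
grip_width: -0.0002
gripper_force: 0.0
```

View pics/chk.png

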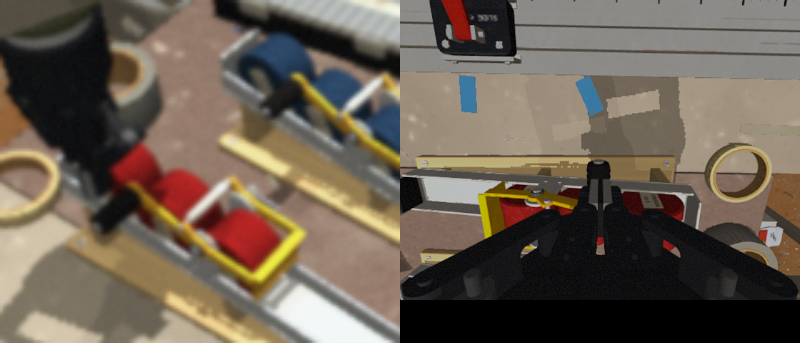

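The picture shows the fingertip directly over the peg, at (598,170) in the wrist half, and clear of the tins. Now I press, watching the force.

```bash
python3 -m jog '[{"linear":[0,0,0.25],"roll":0},{"linear":[0,0,0.25],"roll":0},{"linear":[0,0,0.25],"roll":0},{"linear":[0,0,0.25],"roll":0},{"linear":[0,0,0.25],"roll":0},{"linear":[0,0,0.25],"roll":0},{"linear":[0,0,0.1],"roll":0}]'
python3 -m jog '[{"linear":[0,0,0.07],"roll":0},{"linear":[0,0,0],"roll":0}]'
```

```text
time_s: 2.7
position: [0.4233, 0.2058, 0.104]
tool_rot: [[-1.0, -0.018, 0.003], [-0.018, 1.0, 0.001], [-0.003, 0.001, -1.0]]
ft_force: [1.7, 3.3, 5.4]
grip_width: -0.0001
gripper_force: 2.5
time_s: 2.87
position: [0.4232, 0.2054, 0.1013]
tool_rot: [[-1.0, -0.018, 0.002], [-0.018, 1.0, 0.001], [-0.002, 0.001, -1.0]]
ft_force: [2.1, 2.9, 3.6]
grip_width: -0.0003
gripper_force: 2.2
```

```bash
python3 -m jog '[{"linear":[0,0,0.06],"roll":0},{"linear":[0,0,0],"roll":0}]'
python3 -m jog '[{"linear":[0,0,0.05],"roll":0},{"linear":[0,0,0],"roll":0}]'
```

```text
time_s: 3.03
position: [0.4232, 0.2052, 0.0989]
tool_rot: [[-1.0, -0.018, 0.002], [-0.018, 1.0, 0.0], [-0.002, 0.0, -1.0]]
ft_force: [2.9, 1.5, 4.1]
grip_width: -0.0001
gripper_force: 2.4
time_s: 3.2
position: [0.4231, 0.2049, 0.0969]
tool_rot: [[-1.0, -0.019, 0.002], [-0.019, 1.0, -0.0], [-0.002, -0.0, -1.0]]
ft_force: [3.6, -0.8, 5.5]
grip_width: -0.0001
gripper_force: 2.6
```

```bash
python3 -m jog '[{"linear":[0,0,0.05],"roll":0},{"linear":[0,0,0],"roll":0},{"linear":[0,0,0],"roll":0},{"linear":[0,0,0],"roll":0},{"linear":[0,0,0],"roll":0},{"linear":[0,0,0],"roll":0},{"linear":[0,0,0],"roll":0},{"linear":[0,0,0],"roll":0},{"linear":[0,0,0],"roll":0},{"linear":[0,0,0],"roll":0}]'
python3 - <<'E'
from h import *
im=cv2.cvtColor(optics.get_image("scene"),cv2.COLOR_RGB2BGR)[170:290,165:315]
cv2.imwrite("pics/p1.png",cv2.resize(im,None,fx=4,fy=4))
E
```

```text
time_s: 4.03
position: [0.4233, 0.205, 0.0962]
tool_rot: [[-1.0, -0.019, 0.004], [-0.019, 1.0, -0.0], [-0.004, -0.0, -1.0]]
ft_force: [-1.8, -1.7, 18.6]
grip_width: 0.0004
gripper_force: 9.8
```

View pics/p1.png

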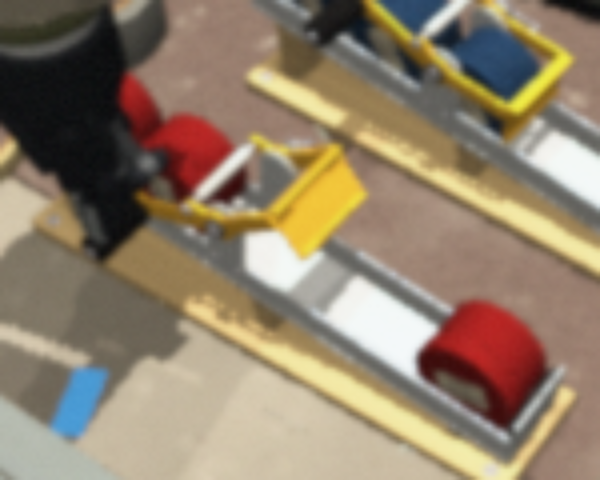

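The gate is up and the first tin lies at the tray's end, around (480,360) in the crop. The roller holds the second tin back. I release and wait.

```bash
python3 -m jog '[{"linear":[0,0,-0.3],"roll":0},{"linear":[0,0,-0.3],"roll":0},{"linear":[0,0,-0.3],"roll":0},{"linear":[0,0,-0.3],"roll":0},{"linear":[0,0,-0.3],"roll":0},{"linear":[0,0,-0.3],"roll":0},{"linear":[0,0,0],"roll":0},{"linear":[0,0,0],"roll":0},{"linear":[0,0,0],"roll":0},{"linear":[0,0,0],"roll":0},{"linear":[0,0,0],"roll":0},{"linear":[0,0,0],"roll":0}]'
python3 -m jog '[{"linear":[0,0,0],"roll":0},{"linear":[0,0,0],"roll":0},{"linear":[0,0,0],"roll":0},{"linear":[0,0,0],"roll":0},{"linear":[0,0,0],"roll":0},{"linear":[0,0,0],"roll":0},{"linear":[0,0,0],"roll":0},{"linear":[0,0,0],"roll":0},{"linear":[0,0,0],"roll":0},{"linear":[0,0,0],"roll":0},{"linear":[0,0,0],"roll":0},{"linear":[0,0,0],"roll":0}]'
python3 - <<'E'
from h import *
im=cv2.cvtColor(optics.get_image("scene"),cv2.COLOR_RGB2BGR)[170:290,165:315]
cv2.imwrite("pics/p2.png",cv2.resize(im,None,fx=4,fy=4))
E
```

```text
time_s: 5.08
position: [0.4221, 0.2051, 0.1657]
tool_rot: [[-1.0, -0.018, -0.001], [-0.018, 1.0, -0.0], [0.001, -0.0, -1.0]]
ft_force: [0.7, -0.5, -0.1]
grip_width: 0.0
gripper_force: 0.0
time_s: 6.08
position: [0.4223, 0.2051, 0.1661]
tool_rot: [[-1.0, -0.018, -0.0], [-0.018, 1.0, 0.0], [0.0, 0.0, -1.0]]
ft_force: [-0.1, -0.6, 0.4]
grip_width: -0.0001
gripper_force: 0.0
```

View pics/p2.png

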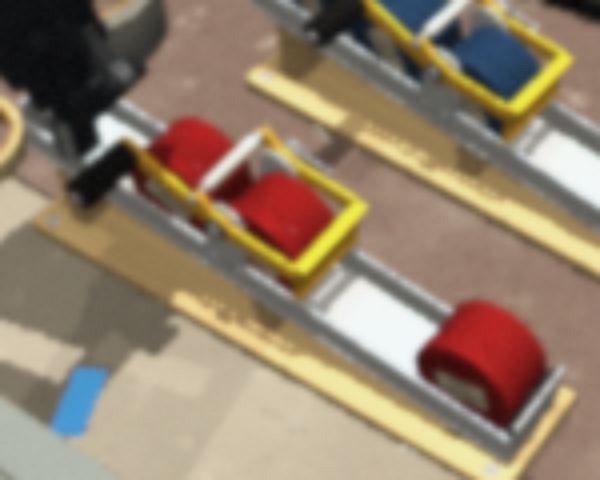

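The rocker is fully back, the second tin sits at the gate and the third is behind it. I press again with the same stroke.

```bash
python3 -m jog '[{"linear":[0,0,0.25],"roll":0},{"linear":[0,0,0.25],"roll":0},{"linear":[0,0,0.25],"roll":0},{"linear":[0,0,0.25],"roll":0},{"linear":[0,0,0.25],"roll":0},{"linear":[0,0,0.25],"roll":0},{"linear":[0,0,0.1],"roll":0},{"linear":[0,0,0.1],"roll":0},{"linear":[0,0,0.05],"roll":0},{"linear":[0,0,0.05],"roll":0},{"linear":[0,0,0],"roll":0},{"linear":[0,0,0],"roll":0}]'
python3 -m jog '[{"linear":[0,0,0],"roll":0},{"linear":[0,0,0],"roll":0},{"linear":[0,0,0],"roll":0},{"linear":[0,0,0],"roll":0},{"linear":[0,0,0],"roll":0},{"linear":[0,0,0],"roll":0},{"linear":[0,0,0],"roll":0},{"linear":[0,0,0],"roll":0},{"linear":[0,0,0],"roll":0}]'
python3 - <<'E'
from h import *
im=cv2.cvtColor(optics.get_image("scene"),cv2.COLOR_RGB2BGR)[170:290,165:315]
cv2.imwrite("pics/p3.png",cv2.resize(im,None,fx=4,fy=4))
E
```

```text
time_s: 7.13
position: [0.4229, 0.2049, 0.0961]
tool_rot: [[-1.0, -0.019, 0.003], [-0.019, 1.0, -0.0], [-0.003, -0.0, -1.0]]
ft_force: [-3.8, -4.1, 21.6]
grip_width: 0.0
gripper_force: 10.8
time_s: 7.88
position: [0.4229, 0.2049, 0.0961]
tool_rot: [[-1.0, -0.019, 0.003], [-0.019, 1.0, -0.0], [-0.003, -0.0, -1.0]]
ft_force: [-4.2, -3.8, 21.3]
grip_width: -0.0
gripper_force: 10.7
```

View pics/p3.png

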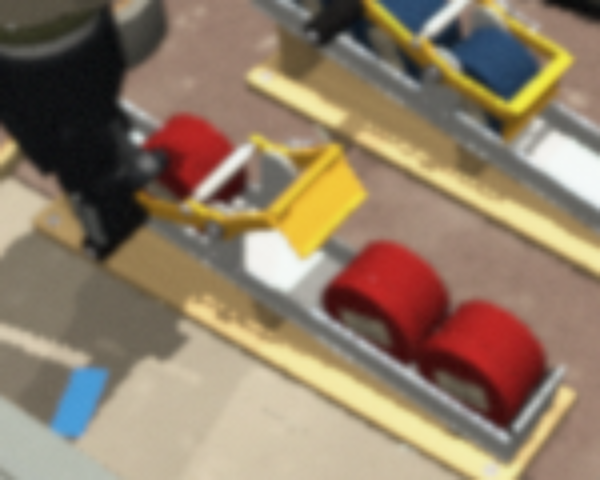

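The second tin rests against the first in the tray, at (390,300) and (480,360). The third is held by the roller. I release, back off upward and wait for it to settle.

```bash
python3 -m jog '[{"linear":[0,0,-0.3],"roll":0},{"linear":[0,0,-0.3],"roll":0},{"linear":[0,0,-0.3],"roll":0},{"linear":[0,0,-0.3],"roll":0},{"linear":[0,0,-0.3],"roll":0},{"linear":[0,0,-0.3],"roll":0},{"linear":[0,0,-0.5],"roll":0},{"linear":[0,0,-0.5],"roll":0},{"linear":[0,0,-0.5],"roll":0},{"linear":[0,0,0],"roll":0},{"linear":[0,0,0],"roll":0},{"linear":[0,0,0],"roll":0}]'
python3 -m jog '[{"linear":[0,0,0],"roll":0},{"linear":[0,0,0],"roll":0},{"linear":[0,0,0],"roll":0},{"linear":[0,0,0],"roll":0},{"linear":[0,0,0],"roll":0},{"linear":[0,0,0],"roll":0},{"linear":[0,0,0],"roll":0},{"linear":[0,0,0],"roll":0},{"linear":[0,0,0],"roll":0},{"linear":[0,0,0],"roll":0},{"linear":[0,0,0],"roll":0},{"linear":[0,0,0],"roll":0}]'
python3 - <<'E'
from h import *
im=cv2.cvtColor(optics.get_image("scene"),cv2.COLOR_RGB2BGR)[140:320,150:400]
cv2.imwrite("pics/p4.png",cv2.resize(im,None,fx=3,fy=3))
E
```

```text
time_s: 8.93
position: [0.4218, 0.205, 0.2254]
tool_rot: [[-1.0, -0.018, -0.002], [-0.018, 1.0, -0.0], [0.002, -0.0, -1.0]]
ft_force: [-0.2, -0.4, -1.1]
grip_width: -0.0
gripper_force: 0.0
time_s: 9.93
position: [0.4223, 0.2051, 0.2261]
tool_rot: [[-1.0, -0.018, 0.0], [-0.018, 1.0, -0.0], [-0.0, -0.0, -1.0]]
ft_force: [0.9, -0.4, -0.4]
grip_width: -0.0002
gripper_force: 0.0
```

View pics/p4.png

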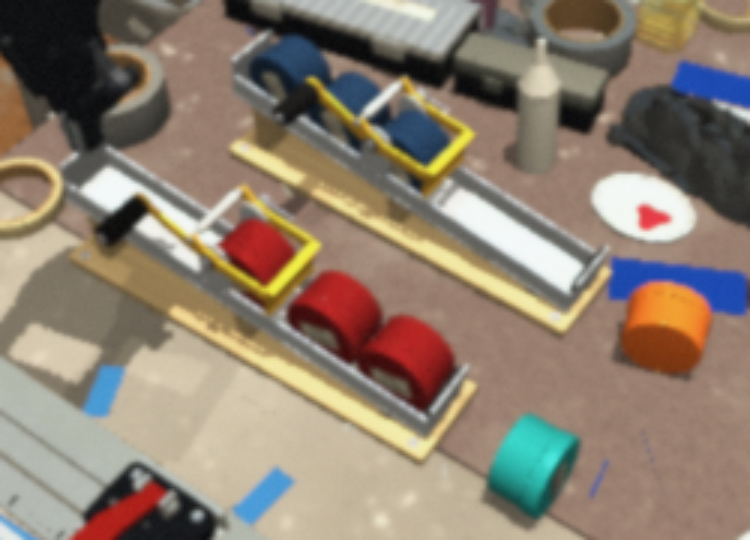

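Two red tins are in the tray and the third is behind the shut gate. The blue tins and the loose things in view have not moved.

```bash
python3 -c "
from rig import env
print(env.close_job())"
```

```text
the job is handed in; nothing more can be done
None
```

Job handed in at about 10 s: two red tins are in the outlet tray, the third is behind the shut gate, and the last picture shows the blue tins and nearby loose things unmoved.

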